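Nest the dipper in the pan with handles apart

TASK

Put the parts-washing pots away nested: stand the tall slim steel dipper inside the shallow steel pan that is wide enough to take it. Turn the dipper so that its handle points away from the pan's handle, at least a quarter turn apart, and let it sit upright and fully home on the pan's floor; leave the pan standing on the table.

Things in the scene. Friction and masses are not known exactly. Their poses are not given: they have to be found in the camera images.
- dipper: Tall slim open steel pot, loose, 0.18 kg: straight round body 60 mm wide, 95 high, wall 3; can be gripped across the body from above (its top half stays above the pan's rim when nested). Origin: centre of the underside, z up. One straight handle along its own +x, 10 to 13 mm thick, from the wall at 58 mm height to 110 mm from the axis at 66 mm height.
- pan: Wide shallow open steel pan, loose, 0.5 kg: 92 mm across, 46 high, inside 86 wide at the rim and 80 at the floor, floor 4 thick. Origin: centre of the underside, z up. Handle along its own +x, cranked up: 34 mm high at the wall, 66 at 71 mm from the axis, 90 at its end; it blocks a dipper handle above it. A like pan only 54 mm across stands near, too narrow, not part of the job.
- pan_handle_end (a point): Outer end of the wide pan's handle, 129 mm from the pan's axis, 90 mm above its underside.

How it is judged:
By the outcome, as a careful person would: the job done as asked, in the order asked, and still so for the second after the job is handed in, with the robot touching nothing.
It also fails if it takes over 42 s, if anything falls off the work surface, if the arm or the gripper's body presses on something with over 40 N, if the wrist force passes 120 N, or if a joint passes its speed limit or range.

ROBOT

A 6-joint arm with a two-finger parallel gripper is mounted at the origin on a cart in front of the work surface, level with it; the furniture and walls round the work are solid. World frame = base frame: x ahead of the robot, y to its left, z up, the work surface at z = 0. Lengths are in m, angles in rad, forces in N, time in s.
With the tool pointing down it reaches from about 0.425 to 1.125 m from the base axis. Payload 14.9 kg.
Tool frame: the origin (TCP) lies at the very end of the fingers, on their centre line; the grasp point (between the pads) lies 19 mm behind it; z points along the fingers, y is the line along which they close (so a half turn about z gives the same grasp; the last joint's range is limited). The gripper opens to 91 mm and grips with 3 to 60 N. Pads are 32 mm wide; open, the fingers measure 118 mm over their backs; the gripper's body (76 mm by 178 mm) begins 60 mm behind the grasp point.
Start: joints at [1.213, 0.379, 1.734, -0, 1.028, -0.033], TCP at [0.223, 0.663, 0.214] pointing down, gripper open.
Joint ranges: [-2.77, 2.77], [-0.74, 2.19], [0, 2.66], [-1.06, 4.2], [0.31, 2.87], [-3.08, 3.08]. Speed limits (rad/s): [1.89, 1.89, 2.39, 3.14, 3.14, 3.14].

INTERFACE

Orientations are given as a unit quaternion [x, y, z, w].
In Python, from plant import * gives the robot as it stands. The module is installed in compiled form; this text tells all that it offers.
- The arm moves only by the shell command python3 -m jog 'ROWS' [FORCE]. ROWS is a JSON object of lists of equal length, an entry for each row: "offset": the shift along the tool's x, y, z in cm, a list of three; "twist": the turn about the tool's z in degrees; "hand": the opening in per cent of the stroke, from 0 (shut) to 100 (fully open). A call has 1 to 20 rows; each row shifts and turns the commanded pose from where the row before left it, along the tool's axes as they then stand; what a row does not reach is not made up. A row lasts 1/8 s, in which the tool goes at most 62.5 mm and 10.7 degrees, less where a joint would pass 70% of its speed; a pose out of reach is approached as far as the arm can. A call is refused whole if a number of a shift passes 6.25 or a number of a turn 10.7, either way. A call with a gripper value outside its range is refused whole. The fingers move at their own pace and stop on an object; FORCE is the grip in N (left out, the last holds). Time passes only in rows, so rows that do not move let the fingers close. It gives the time, the measured TCP pose, the force, the opening and the grip force at its end, in the units of the state.
- observe(): the state, without advancing time (a new reading comes with each control period).
- snapshot(name): name is "side" or "top" or "wrist"; returns the picture (480x640x3 uint8, red, green, blue); there is no depth.
- camera_model(name): a dict with "vertical_fov" (degrees; the focal length in pixels is half the picture's height over the tangent of half this angle, whatever the lens; pixels are square), "cx", "cy" (the principal point, pixels), "cam_to_world" (4x4, takes a point from camera to world coordinates). Camera axes: x right, y down, z forward; pixel columns grow to the right and rows downward; lengths in m; the calibration is good to about 2 mm. A picture is of the moment at which its call begins: read the wrist's pose just before it. camera_model takes no time and is no camera call; for the wrist camera it gives the pose at the moment of the call.
- sign_off(): hands the job in; it is judged then, once.
Trained networks look in the newest picture that a camera, given by its name, has taken for a name from the list of things; names that differ only in an ending like _2 or _b are one class to them, and where a whole thing is asked for, a point or a joint stands for the part that bears it (a point fixed in the world has none). Each returns a list of dicts, best first, with "confidence" (0 to 1); they miss things now and then, are a little off and sometimes report something else, mostly with a low value. They report only what shows in the picture. A call takes as long as a camera call.
- masks_of(camera, name): "region" (480x640 bool, what is visible of it) and "point" ([column, row] in pixels, amid what is visible of it).
The state is a dict: "time": time; "qpos": joint angles; "qd": joint speeds; "joint_torque": joint torques, N m; "tcp_pos": TCP position; "orientation": TCP orientation; "contact_force": force on the tool from outside, world axes, zero at the start; "moment": the same for the moment, N m; "width": finger opening in m; "finger_force": force on a finger pad.
Only numpy, scipy, OpenCV 4.12 (cv2) and the standard library are available. Lean on these libraries where they do the work, as an engineer would, in place of code of your own. Each camera call takes 0.05 s, during which the arm holds its last target. There are 200 camera calls.

## Working session

There is one attempt and no reset: what is moved stays moved. The work goes in short steps, Python scripts to look and compute and a shell command to move; the robot and the scene stay as the last step left them, time stands still between calls to the robot, and variables do not carry over. Pictures are saved under pics/ and viewed, at most 10 in all, crops included, and the job is handed in when it is done.

```bash
mkdir -p pics
cat > h.py <<'E'
from plant import *
import numpy as np, cv2
def K(name):
    m=camera_model(name); f=240/np.tan(np.radians(m["vertical_fov"])/2)
    return f,m["cx"],m["cy"],np.array(m["cam_to_world"])
def ray(k,p):
    f,cx,cy,T=k; d=T[:3,:3]@np.array([(p[0]-cx)/f,(p[1]-cy)/f,1]); return T[:3,3],d
def at_z(k,p,z):
    o,d=ray(k,p); return o+d*(z-o[2])/d[2]
def proj(k,P):
    f,cx,cy,T=k; q=(np.asarray(P)-T[:3,3])@T[:3,:3]; return np.array([cx+f*q[...,0]/q[...,2],cy+f*q[...,1]/q[...,2]]).T
E
python3 - <<'E'
from h import *
s=observe(); print(s)
for c in ["top","side"]:
    im=snapshot(c); cv2.imwrite(f"pics/{c}0.png",im[:,:,::-1]); k=K(c); print(c,k)
    for n in ["dipper","pan","pan_handle_end"]:
        for r in masks_of(c,n):
            ys,xs=np.nonzero(r["region"]); print(c,n,round(r["confidence"],2),r["point"],xs.min(),xs.max(),ys.min(),ys.max(),len(xs),at_z(k,r["point"],0.05).round(3))
E
```

```text
{'time': 0.0, 'qpos': array([ 1.21270929e+00,  3.79415492e-01,  1.73477720e+00,  1.52352798e-05,
        1.02847313e+00, -3.32883549e-02]), 'qd': array([-0.00039341,  0.00244739,  0.00050703, -0.00098219, -0.00040268,
        0.0011651 ]), 'joint_torque': array([ 3.72219010e-04, -7.63700080e+01, -4.34392905e+01,  6.51120278e-02,
        4.22681915e-02, -8.20808782e-05]), 'tcp_pos': array([0.22324047, 0.6630377 , 0.21328518]), 'orientation': array([ 1.61690303e-01,  9.86841405e-01, -5.25072617e-04, -1.10731617e-04]), 'contact_force': array([-0.03634661, -0.06289745, -0.1837893 ]), 'moment': array([-0.05248377, -0.00941006,  0.0276381 ]), 'finger_force': 0.0, 'width': 0.0910487272452397}
top (np.float64(578.4791850428243), 319.39855054493074, 236.12701832380807, array([[-2.09057049e-02, -9.85707292e-01,  1.67164849e-01,
         2.86996603e-01],
       [-9.99781447e-01,  2.06276774e-02, -3.39954182e-03,
        -1.15191283e-01],
       [-9.72694067e-05, -1.67199384e-01, -9.85923099e-01,
         1.30249194e+00],
       [ 0.00000000e+00,  0.00000000e+00,  0.00000000e+00,
         1.00000000e+00]]))
top dipper 0.7 [249.8, 271.5] 232 295 255 290 921 [0.425 0.033 0.05 ]
top pan 0.68 [365.5, 268.9] 344 428 243 285 1689 [ 0.425 -0.218  0.05 ]
top pan_handle_end 0.89 [367.8, 267.5] 344 426 244 285 1612 [ 0.428 -0.223  0.05 ]
side (np.float64(458.27204590958183), 312.22168144165767, 240.8990643732031, array([[ 0.98366516, -0.09894089,  0.15037803,  0.36963523],
       [-0.17831801, -0.42139168,  0.88917475, -0.97794708],
       [-0.02460769, -0.90146533, -0.43215126,  0.53441037],
       [ 0.        ,  0.        ,  0.        ,  1.        ]]))
side dipper 0.84 [266.3, 240.9] 248 278 220 264 1089 [0.428 0.045 0.05 ]
side pan 0.95 [278.5, 306.5] 259 305 286 329 1733 [ 0.425 -0.249  0.05 ]
side pan_handle_end 0.7 [283.8, 307.6] 259 304 287 329 1674 [ 0.434 -0.255  0.05 ]
```

View pics/top0.png

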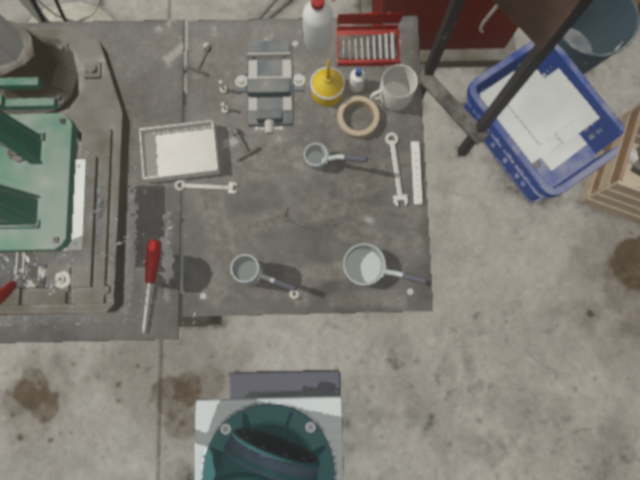

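View pics/side0.png

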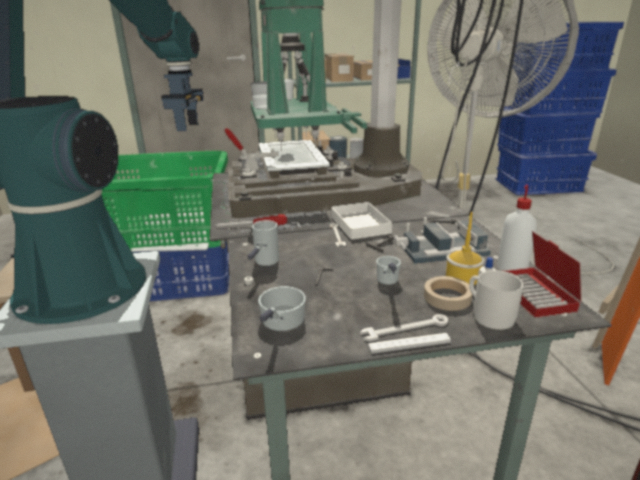

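The top view shows the dipper at about (246,268), the wide pan at (364,265) and the narrow pan at (316,154), with all three handles pointing right (−y). The side view agrees: dipper (265,243), wide pan (283,307).

Run:
```python
from h import *
k=K("top");s=K("side")
for n,p,z,e,q in [("dip",(245.5,268),.095,(290,287),(265,225)),("pan",(364,264.5),.046,(427,282),(284,296))]:
    c=at_z(k,p,z); c2=at_z(s,q,z); h=at_z(k,e,.066 if n=="dip" else .09)
    print(n,c,c2,h,np.degrees(np.arctan2(*(h-c)[1::-1])),np.hypot(*(h-c)[:2]))
st=observe(); from scipy.spatial.transform import Rotation as R
M=R.from_quat(st["orientation"]).as_matrix(); print(M.round(3), (np.array([.43,.04,.22])-st["tcp_pos"])@M)
print(K("wrist"))
```

```text
dip [0.42717586 0.03703744 0.095     ] [0.42749395 0.03929916 0.095     ] [ 0.38775944 -0.05436427  0.066     ] -113.32782203662697 0.09953857755017567
pan [ 0.43513497 -0.21563691  0.046     ] [ 0.44022485 -0.20822451  0.046     ] [ 0.39027485 -0.34299537  0.09      ] -109.40405451466573 0.1350281739788685
[[-0.948  0.319 -0.   ]
 [ 0.319  0.948 -0.   ]
 [ 0.    -0.    -1.   ]] [-0.39473911 -0.52484579 -0.00606931]
(np.float64(337.739609511116), 315.00272182399465, 245.18616744245372, array([[ 3.19427573e-01,  9.15406615e-01,  2.44942350e-01,
         1.55847178e-01],
       [ 9.47610690e-01, -3.08551362e-01, -8.26440389e-02,
         6.87171782e-01],
       [-7.56042630e-05,  2.58508774e-01, -9.66008907e-01,
         3.85786011e-01],
       [ 0.00000000e+00,  0.00000000e+00,  0.00000000e+00,
         1.00000000e+00]]))
```

```bash
python3 -m jog '{"offset":[[-0.75,-4.85,0],[-0.75,-4.85,0],[-0.75,-4.85,0],[-0.75,-4.85,0],[-3.9,-2.1,0],[-3.9,-2.1,0],[-3.9,-2.1,0],[-3.9,-2.1,0],[-3.7,-3.4,0],[-3.7,-3.4,0],[-3.7,-3.4,0],[-3.7,-3.4,0],[-3.7,-3.4,0],[-1.3,-3.8,0],[-1.3,-3.8,0],[0,0,0],[0,0,0],[0,0,0],[0,0,0],[0,0,0]],"twist":[0,0,0,0,0,0,0,0,0,0,0,0,0,0,0,10.5,10.5,10.5,10.5,10.5],"hand":[100,100,100,100,100,100,100,100,100,100,100,100,100,100,100,100,100,100,100,100]}'
python3 -m jog '{"offset":[[0,0,0],[0,0,0],[0,0,0],[0,0,0]],"twist":[10.5,10.5,10.5,10.5],"hand":[100,100,100,100]}'
cat > look.py <<'E'
from h import *
import sys
from scipy.spatial.transform import Rotation as R
s=observe(); k=K("wrist"); im=snapshot("wrist"); cv2.imwrite(f"pics/{sys.argv[1]}.png",im[:,:,::-1])
M=R.from_quat(s["orientation"]).as_matrix()
print(s["tcp_pos"].round(4),"yaw y",np.degrees(np.arctan2(M[1,1],M[0,1])).round(1),"q",s["qpos"].round(3),M[:,2].round(3))
np.save("k.npy",np.array([k[0],k[1],k[2],*k[3].ravel()]))
for n in sys.argv[2:]:
    for r in masks_of("wrist",n):
        ys,xs=np.nonzero(r["region"]); print(n,round(r["confidence"],2),r["point"],xs.min(),xs.max(),ys.min(),ys.max(),at_z(k,r["point"],.07).round(3))
E
python3 look.py w1 dipper
```

```text
time: 2.9
tcp_pos: [0.4325, 0.0401, 0.2141]
orientation: [0.584, 0.812, 0.0, 0.0]
contact_force: [0.0, -0.0, 0.3]
width: 0.0912
finger_force: 0.0
time: 3.4
tcp_pos: [0.4325, 0.0401, 0.2141]
orientation: [0.836, 0.549, 0.0, 0.0]
contact_force: [-0.0, -0.2, 0.7]
width: 0.0911
finger_force: 0.0
[0.4325 0.0401 0.2141] yaw y -23.5 q [ 0.039 -0.061  2.253 -0.     0.949  0.448] [ 0. -0. -1.]
dipper 0.92 [310.2, 239.6] 276 343 198 314 [0.427 0.037 0.07 ]
```

View pics/w1.png

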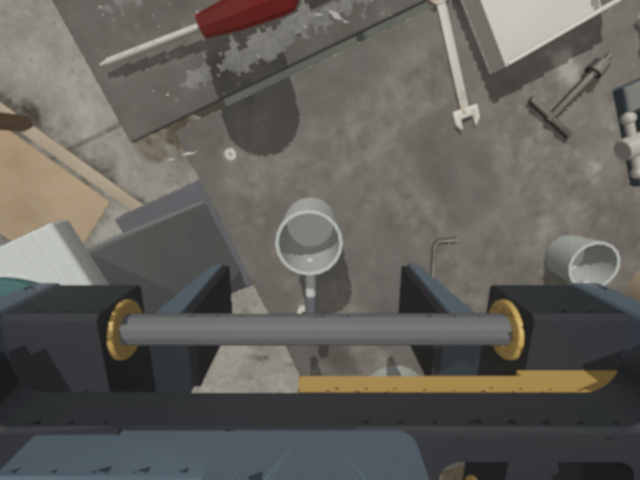

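The dipper's rim is centred near (309,242) and its handle runs straight down the picture along col 311, so it is square to the closing line.

Run:
```python
from h import *
from scipy.spatial.transform import Rotation as R
s=observe(); k=K("wrist"); M=R.from_quat(s["orientation"]).as_matrix()
c=at_z(k,(309.5,241.5),.095); a=at_z(k,(276,241.5),.095); b=at_z(k,(343,241.5),.095)
h=at_z(k,(311,296),.064); print(c,np.linalg.norm(a-b),"handle yaw",np.degrees(np.arctan2(*(h-c)[1::-1])),(c-s["tcp_pos"])@M)
```

```text
[0.42874895 0.04108933 0.095     ] 0.05958478820256822 handle yaw -112.58978124787049 [-0.00060812 -0.00380937  0.11905534]
```

```bash
python3 -m jog '{"offset":[[0,-0.4,3],[0,0,5],[0,0,4.4],[0,0,3],[0,0,0],[0,0,0],[0,0,0],[0,0,0],[0,0,0],[0,0,0]],"twist":[0,0,0,0,0,0,0,0,0,0],"hand":[100,100,100,100,100,50,50,50,50,50]}' 30; python3 -m jog '{"offset":[[0,0,0],[0,0,0],[0,0,-1],[0,0,-3],[0,0,-4],[0,0,-4],[0,0,-2],[0,0,0]],"twist":[0,0,0,0,0,0,0,0],"hand":[50,50,50,50,50,50,50,50]}' 30
```

```text
time: 4.75
tcp_pos: [0.4292, 0.0418, 0.0606]
orientation: [0.834, 0.551, 0.0, 0.0]
contact_force: [-2.3, 1.5, 11.5]
width: 0.0605
finger_force: 30.0
time: 5.75
tcp_pos: [0.4295, 0.0417, 0.2015]
orientation: [0.834, 0.551, 0.001, 0.001]
contact_force: [-0.4, 0.3, -2.4]
width: 0.0608
finger_force: 30.0
```

```bash
python3 -m jog '{"offset":[[-3,1.5,0],[-4.5,2.2,0],[-3.2,1.7,0],[-2,0.9,0],[0,0,0],[0,0,0],[0,0,0],[0,0,0],[0,0,0],[0,0,0],[0,0,0],[0,0,0],[0,0,0],[0,0,0],[0,0,0],[0,0,0],[0,0,0],[0,0,0],[0,0,0]],"twist":[0,0,0,0,10.7,10.7,10.7,10.7,10.7,10.7,10.7,10.7,10.7,10.7,10.7,10.7,10.7,10.7,0],"hand":[50,50,50,50,50,50,50,50,50,50,50,50,50,50,50,50,50,50,50]}'; python3 look.py w2 pan dipper
```

```text
time: 8.12
tcp_pos: [0.4362, -0.0997, 0.1989]
orientation: [0.75, -0.662, -0.001, 0.0]
contact_force: [-0.1, 0.8, -0.9]
width: 0.0606
finger_force: 30.0
[ 0.4362 -0.0997  0.1989] yaw y -172.8 q [-0.277 -0.011  2.238 -0.     0.916  2.74 ] [-0.002  0.    -1.   ]
pan 0.93 [336.5, 100.2] 281 390 0 160 [ 0.434 -0.217  0.07 ]
dipper 0.74 [317.4, 290.6] 252 380 225 376 [ 0.429 -0.047  0.07 ]
```

View pics/w2.png

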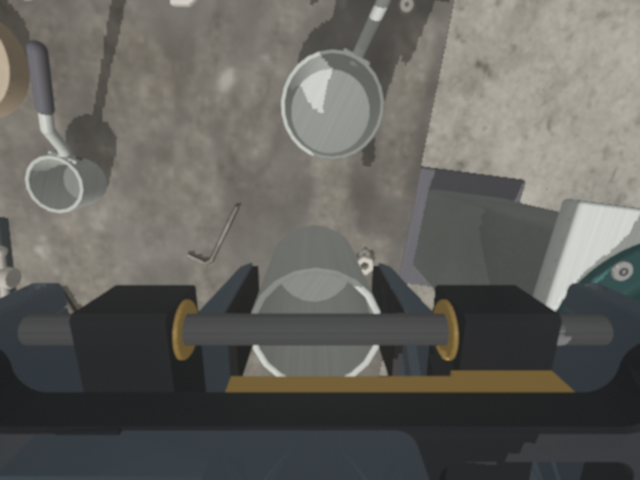

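The pan is centred at about (332,104), with its handle toward (378,10). The held dipper's rim is centred at about (316,322).

Run:
```python
from h import *
from scipy.spatial.transform import Rotation as R
s=observe(); k=K("wrist"); M=R.from_quat(s["orientation"]).as_matrix()
c=at_z(k,(332,103.5),.046); a=at_z(k,(281,103.5),.046); b=at_z(k,(384,103.5),.046)
h=at_z(k,(378,10),.078); print(c,np.linalg.norm(a-b),"handle yaw",np.degrees(np.arctan2(*(h-c)[1::-1])),(c-s["tcp_pos"])@M)
t=s["tcp_pos"]; z=t[2]-.0606
T=np.radians(np.arange(0,360,45)); 
for hh,r in [(.095,.03),(0,.03)]: 
    print(proj(k,np.c_[t[0]+r*np.cos(T),t[1]+r*np.sin(T),0*T+z+hh]).round().tolist())
```

```text
[ 0.43765544 -0.21733724  0.046     ] 0.09234784630245609 handle yaw -110.50127535780449 [0.1168011  0.01374547 0.15340295]
[[252.0, 314.0], [267.0, 358.0], [310.0, 379.0], [358.0, 368.0], [384.0, 329.0], [373.0, 284.0], [328.0, 258.0], [276.0, 272.0]]
[[276.0, 254.0], [285.0, 283.0], [312.0, 297.0], [342.0, 289.0], [358.0, 264.0], [351.0, 234.0], [323.0, 218.0], [291.0, 226.0]]
```

```bash
python3 -m jog '{"offset":[[2,0.3,0],[4,0.4,0],[4,0.4,0],[2,0.3,0],[0,0,2],[0,0,3.5],[0,0,2],[0,0,0]],"twist":[0,0,0,0,0,0,0,0],"hand":[50,50,50,50,50,50,50,50]}'; python3 look.py w3 pan
python3 - <<'E'
from h import *
im=snapshot("side"); a=cv2.resize(im[240:360,200:360],None,fx=4,fy=4,interpolation=cv2.INTER_CUBIC)
b=cv2.imread("pics/w3.png")[:,:,::-1]; b=cv2.resize(b,None,fx=1,fy=1)[:, :]
cv2.imwrite("pics/s3.png",cv2.resize(im[190:340,190:390],(800,600),interpolation=cv2.INTER_CUBIC)[:,:,::-1])
E
```

```text
time: 9.28
tcp_pos: [0.4368, -0.2199, 0.1237]
orientation: [0.75, -0.661, -0.002, 0.0]
contact_force: [0.4, -0.3, -1.7]
width: 0.0607
finger_force: 30.0
[ 0.4368 -0.2199  0.1237] yaw y -172.8 q [-0.514  0.189  2.193  0.     0.762  2.502] [-0.003  0.002 -1.   ]
pan 0.82 [356.9, 210.6] 258 434 73 282 [ 0.415 -0.259  0.07 ]
```

View pics/w3.png

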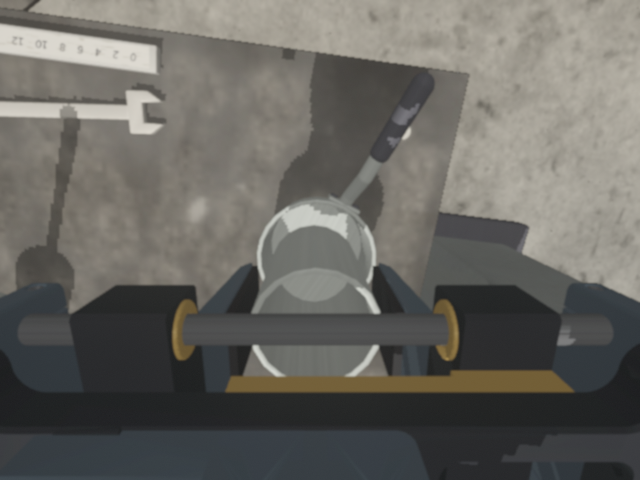

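View pics/s3.png

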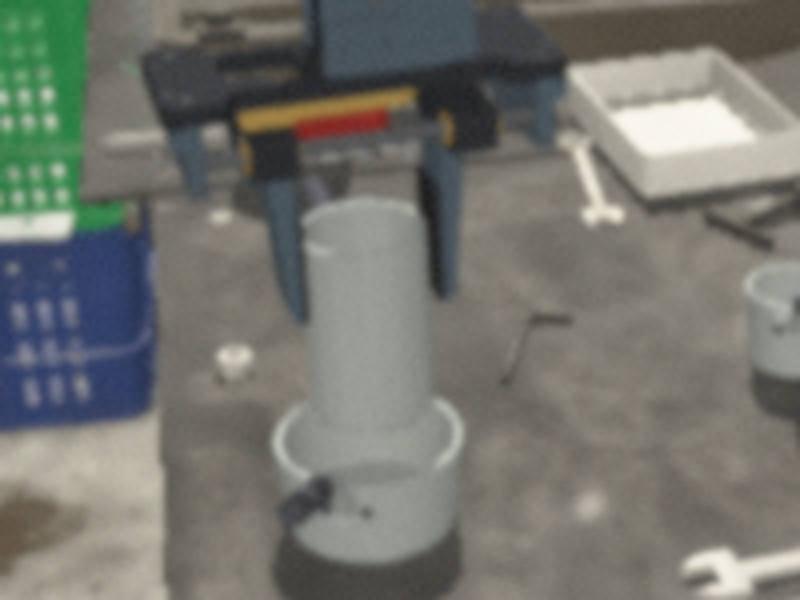

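Both views show the dipper centred just above the pan's mouth: in the wrist view the pan rim spans cols 257–376 with its top at row 199, and the dipper's base is at about col 316.

Run:
```python
from h import *
from scipy.optimize import least_squares
s=observe(); k=K("wrist"); t=s["tcp_pos"]; T=np.radians(np.arange(0,360,5))
def ext(c,r,z): 
    p=proj(k,np.c_[c[0]+r*np.cos(T),c[1]+r*np.sin(T),0*T+z]); return np.array([p[:,0].min(),p[:,0].max(),p[:,1].min()])
for r,z,o in [(.046,.046,(257,376.5,199)),(.030,t[2]-.0606,(275,360,225))]:
    q=least_squares(lambda c:ext(c,r,z)-o,t[:2]); print(q.x, q.fun)
```

```text
[ 0.43785395 -0.21550355] [ 0.68378599 -0.68300036 -0.05895552]
[ 0.4374119  -0.21574799] [ 1.07964357 -1.07876933 -0.0675078 ]
```

Base and pan agree to under 1 mm, so I'll lower it.

```bash
python3 -m jog '{"offset":[[0,0,1.5],[0,0,2],[0,0,1.2],[0,0,0.5],[0,0,0.3],[0,0,0.2],[0,0,0]],"twist":[0,0,0,0,0,0,0],"hand":[50,50,50,50,50,50,50]}';  python3 -m jog '{"offset":[[0,0,0.1],[0,0,0.1],[0,0,0]],"twist":[0,0,0],"hand":[50,50,50]}'
```

```text
time: 10.3
tcp_pos: [0.4379, -0.2207, 0.0681]
orientation: [0.749, -0.662, 0.0, -0.0]
contact_force: [0.4, 0.1, -1.4]
width: 0.0607
finger_force: 30.0
time: 10.68
tcp_pos: [0.4377, -0.2206, 0.0659]
orientation: [0.749, -0.662, -0.0, 0.0]
contact_force: [0.1, 0.0, -1.4]
width: 0.0607
finger_force: 30.0
```

```bash
python3 -m jog '{"offset":[[0,0,0.1],[0,0,0.1],[0,0,0]],"twist":[0,0,0],"hand":[50,50,50]}'
```

```text
time: 11.05
tcp_pos: [0.4381, -0.2209, 0.0645]
orientation: [0.75, -0.662, 0.0, 0.0]
contact_force: [-0.9, 1.4, 10.5]
width: 0.0605
finger_force: 30.0
```

Contact came at the expected height, so I'll release evenly and retreat straight up.

```bash
python3 -m jog '{"offset":[[0,0,0],[0,0,0],[0,0,0],[0,0,0],[0,0,0],[0,0,-1],[0,0,-3],[0,0,-5],[0,0,-5],[0,0,-3],[-3,0,0],[-4,0,0],[0,0,0]],"twist":[0,0,0,0,0,0,0,0,0,0,0,0,0],"hand":[68,72,80,85,85,85,85,85,85,85,85,85,85]}'; python3 look.py w4
python3 - <<'E'
from h import *
im=snapshot("side")
cv2.imwrite("pics/s4.png",cv2.resize(im[190:340,190:390],(800,600),interpolation=cv2.INTER_CUBIC)[:,:,::-1])
E
```

```text
time: 12.68
tcp_pos: [0.4286, -0.1496, 0.2345]
orientation: [0.75, -0.661, 0.0, -0.0]
contact_force: [0.5, 0.2, 0.1]
width: 0.0774
finger_force: 0.0
[ 0.4286 -0.1496  0.2345] yaw y -172.8 q [-0.387 -0.054  2.203  0.     0.992  2.629] [ 0.001 -0.    -1.   ]
```

View pics/w4.png

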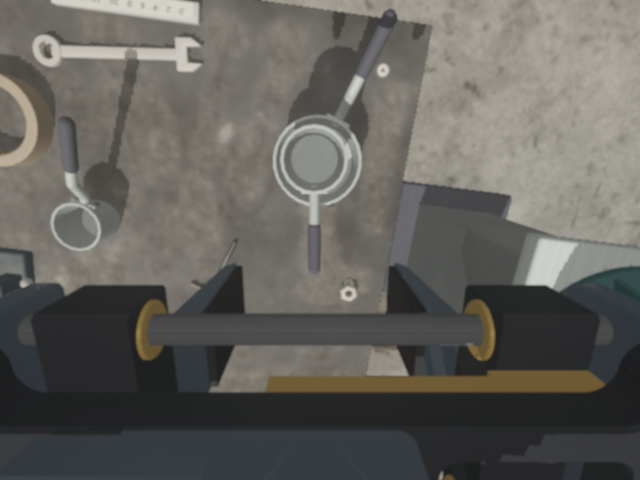

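View pics/s4.png

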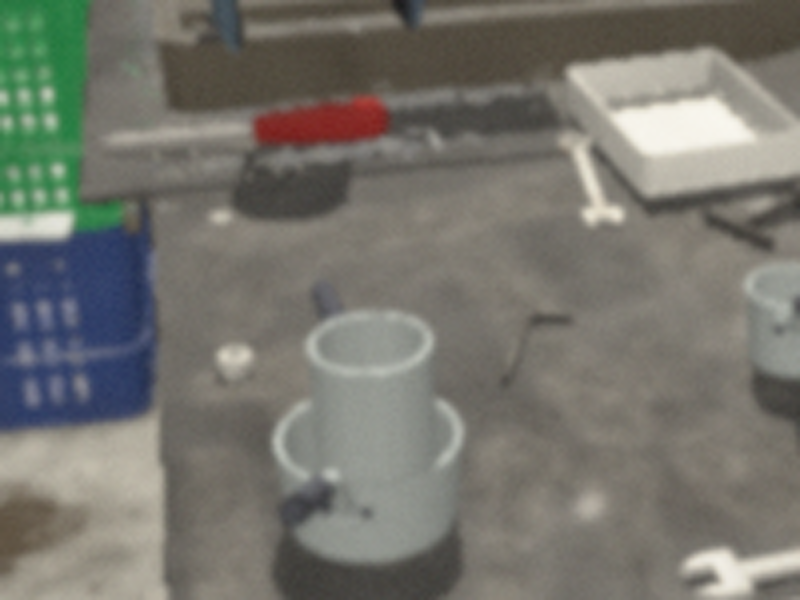

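The dipper stands upright, centred in the pan at about (316,160) in the wrist view. Its handle points down the picture and the pan's handle points up and to the right, about 150° apart. The gripper is clear.

```bash
python3 -c "
from plant import *
print(sign_off())"
```

```text
the job is handed in; nothing more can be done
None
```

The dipper is standing upright on the floor of the wide pan, its handle about 150° from the pan's, the pan is still on the table, and the job was handed in at about 13 s with the gripper clear.

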